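# Bring the bead tray to the bench block

### The job

Swing the latch lever on the front of the wooden case aside, open the lid until it stands upright or beyond, and lift the tray out by its bridge handle without letting the loose round stone roll out of its shallow pocket. Carry it over to the steel bench block and finish while still holding it: level, at rest, over the middle of the block with the underside of the tray about 10 cm above the block's top. Leave the lid open, and do not disturb the pliers, the loupe and the jar.

Things in the scene. Friction and masses are not known exactly. Their poses are not given: they have to be found in the camera images.
- case: fixed wooden case, 160 (x) by 220 (y) by 75 mm tall, walls and floor 8 mm, open-topped under its lid. Origin: centre of its underside, on the bench. Its own -x side is the front (latch side), turned roughly towards the robot; the lid hinge is on its +x side.
- latch (a joint): angle of the brass latch lever about its vertical pivot: 0 = straight over the lid (holds it shut), grows counter-clockwise from above to 1.75 (end stop), starts at 0 to 0.35. Its inner end clears the lid's edge above about 1.3. Light friction (about 1 N at its pin); it stays where left. Opening moves its pin from the case's -x side of the pivot round to its -y side
- latch_tab (a point): grip point on the latch's upright round brass pin, 12 mm in diameter: its top is 10 mm above this point, the lever bar's upper face 16 mm below. It stands at the lever's outer end, 44 mm from the pivot. The lever bar is 85 mm long, 10 mm wide and 10 mm thick, its underside 86 mm above the bench, and reaches 35 mm past the pivot on the inner side
- latch_pivot (a point): point on the latch's vertical pivot axis, at the same height as latch_tab (112 mm above the bench); it stays in place when the latch turns. It is at x = -93, y = -65 mm in the case frame, over a fixed wooden post (26 by 22 mm, 85 mm tall) against the case's front wall
- lid (a joint): opening angle of the lid: 0 shut, 1.57 upright, 1.9 end stop (leaning away). A stiff hinge: the lid stays at whatever angle it is left; moving it takes 2 to 4 N at its tab. The latch physically holds it shut
- lid_handle (a point): grip point on the lid's upright wooden tab: 14 mm wide along the hinge line, 12 mm across it, its top 10 mm above this point, the outer face of the lid's 8 mm board 24 mm below. On the lid's centre line, 25 mm from the lid's front edge and 135 mm from the hinge line. Pinched along the hinge line, the tab can pivot between the fingers while the lid swings
- lid_hinge (a point): middle of the lid's hinge line, which runs along the case's y axis at the far upper edge of the case, 75.5 mm above the bench; lid_handle lies 32 mm above and 135 mm in front (case -x) of it when shut
- tray: loose pale wooden tray lying in the case (120 g, slightly varying), plate 76 (x) by 140 (y) by 8 mm. Origin: centre of its underside; z up. Its long y axis lies roughly along the case's y. It has a bridge handle across its middle and one shallow round pocket towards its +y end
- tray_handle (a point): centre of the bar of the tray's bridge handle, 52 mm above the tray's underside: the bar is 60 mm long (tray x), 12 mm thick (tray y: pinch it along this) and 20 mm tall, carried by two posts at its ends
- tray_pocket (a point): where the middle of the stone is when it rests in the centre of the pocket, 45 mm from the tray's middle towards +y and 15.5 mm above the tray's underside. The pocket is 35 mm in diameter and 2.5 mm deep, so the stone can roll about 11 mm from its centre; the stone rolls over the rim if the tray tips past about 40 degrees
- ball_center (a point): centre of the loose polished round stone, 20 mm in diameter, 12 g, in the tray's pocket; its top is 25.5 mm above the tray's underside
- block: fixed square steel bench block, 100 by 100 by 25 mm. Origin: centre of its underside, on the bench. It stands on the other side (left or right) from the case
- block_top (a point): centre of the block's upper face, 25 mm above the bench
- pliers: bystander: small pliers, 125 mm long, red handles, lying about 11 cm to the +y side of the block; 12 mm tall. Origin under its middle
- loupe: bystander: short black eye loupe, a 40 mm wide, 28 mm tall tapered cylinder standing about 10 cm to the -y side of the block. Origin: centre of its underside
- jar: bystander: closed jar 56 mm in diameter and 65 mm tall, standing straight ahead of the robot, between and nearer than the case and the block. Origin: centre of its underside
- ball: the same stone as a body (its origin turns as it rolls: use ball_center for its place)

How it is judged:
By the outcome, as a careful person would: the job done as asked, in the order asked, and still so for the second after the job is handed in, while the arm keeps its last pose, push and grip.
It also fails if it takes over 72 s, if anything falls off the work surface, if the arm or the gripper's body presses on something with over 40 N, if the wrist force passes 120 N, or if a joint passes its speed limit or range.

### The arm

A 7-joint arm with a two-finger parallel gripper is mounted at the origin on the work surface. World frame = base frame: x ahead of the robot, y to its left, z up, the work surface at z = 0. Lengths are in m, angles in rad, forces in N, time in s.
With the tool pointing down it reaches from about 0.35 to 0.9 m from the base axis. Payload 19.9 kg.
Tool frame: the origin (TCP) lies midway between the tips of the shut fingers; the grasp point (between the pads) lies 19 mm behind it; z points along the fingers, y is the line along which they close (so a half turn about z gives the same grasp; the last joint's range is limited). The gripper opens to 85 mm and grips with 20 to 120 N. Pads are 22 mm wide; open, the fingers measure 114 mm over their backs; the gripper's body (76 mm by 85 mm) begins 54 mm behind the grasp point. The pads swing forward as they close: fully open they stand 13 mm farther back than shut.
Start: joints at [-1.22, 0.417, -0.01, 1.614, 0.005, 1.111, -0.053], TCP at [0.239, 0.577, 0.231] pointing down, gripper open.
Joint ranges: [-2.81, 2.81], [-0.39, 2.02], [-1.27, 1.25], [0.06, 2.57], [-1.19, 4.33], [0.19, 2], [-2.82, 2.82]. Speed limits (rad/s): [1.89, 1.89, 2.39, 2.39, 3.01, 3.01, 3.01].

### API

Orientations are given as a unit quaternion [w, x, y, z].
In Python, from rig import robot gives the robot as it stands.
- The arm moves only by the tool run_rows, called after "Emit:" in YAML: its name, and indented under it one key for each argument. Schema: {"type":"object","properties":{"ticks":{"type":"string"},"clamp_n":{"type":"number"},"only":{"type":"string"},"quiet":{"type":"boolean"},"lines":{"type":"string"}},"required":["ticks"],"additionalProperties":false}. ticks is a string of 1 to 12 rows, parted by semicolons, with the numbers parted by commas; each row has 7 numbers: dx, dy, dz in units of 25 mm, then a rotation vector rx, ry, rz in rad, then the opening from 0.0 (shut) to 1.0 (fully open); each row is the pose to reach, as a shift and turn from the pose commanded when the call began, along the tool's axes at that moment; what a row does not reach only later rows make up. A row lasts 1/10 s, in which the tool goes at most 0.05 m and 0.15 rad, less where a joint would pass 70% of its speed; a pose out of reach is approached as far as the arm can. The fingers move at their own pace and stop on an object; clamp_n is the grip in N (left out, the last holds). Time passes only in rows, so rows that do not move let the fingers close. The tool returns the time, the measured TCP pose, the force, the opening and the grip force at its end. only (a regular expression) keeps the lines of the reply that match it, lines (a string "A,B") keeps lines A to B, and quiet returns only ok. Input that does not fit is refused with a message, and nothing moves.
- robot.get_obs(): the state, without advancing time (a new reading comes with each control period).
- robot.capture(name): name is "scene" or "top" or "wrist"; returns the picture (480x640x3 uint8, red, green, blue); there is no depth.
- robot.get_calibration(name): a dict with "vertical_fov" (degrees; the focal length in pixels is half the picture's height over the tangent of half this angle, whatever the lens; pixels are square), "cx", "cy" (the principal point, pixels), "world_from_camera" (4x4, takes a point from camera to world coordinates). Camera axes: x right, y down, z forward; pixel columns grow to the right and rows downward; lengths in m; the calibration is good to about 2 mm. The wrist camera is an equidistant fisheye: a pixel r from the principal point sees the ray r / f radians off the axis. A picture is of the moment at which its call begins: read the wrist's pose just before it. get_calibration takes no time and is no camera call; for the wrist camera it gives the pose at the moment of the call.
- robot.close_job(): hands the job in; it is judged then, once.
The state is a dict: "time": time; "joint_positions": joint angles; "dq": joint speeds; "tau": joint torques, N m; "tool_pos": TCP position; "tcp_rot": TCP orientation; "force": force on the tool from outside, world axes, zero at the start; "wrist_torque": the same for the moment, N m; "gripper_width": opening from 0.0 (shut) to 1.0 (fully open); "finger_force": force on a finger pad.
Only numpy, scipy, OpenCV 4.12 (cv2) and the standard library are available. Lean on these libraries where they do the work, as an engineer would, in place of code of your own. Each camera call takes 0.05 s, during which the arm holds its last target. There are 200 camera calls.

## Working session

There is one attempt and no reset: what is moved stays moved. The work goes in short steps, Python scripts to look and compute and a tool call to move; the robot and the scene stay as the last step left them, time stands still between calls to the robot, and variables do not carry over. Pictures are saved under pics/ and viewed, at most 10 in all, crops included, and the job is handed in when it is done.

```bash
ls; mkdir -p pics; python3 - <<'E'
from rig import robot
import cv2
o=robot.get_obs();print(o)
for n in("scene","top","wrist"):
    c=robot.get_calibration(n);print(n,c)
    cv2.imwrite(f"pics/{n}0.png",robot.capture(n)[:,:,::-1])
E
```

```text
pics
rig.py
{'time': 0.0, 'joint_positions': array([-1.21947973,  0.41799078, -0.01031102,  1.61416512,  0.00472925,
        1.11069175, -0.05299961]), 'dq': array([ 0.00034174, -0.0007109 , -0.00043658,  0.00142578,  0.00075749,
        0.00135832, -0.00061912]), 'tau': array([-1.19539593e-03, -8.64444780e+01,  6.78605363e-01, -4.34901094e+01,
        1.91830000e-02,  7.44794350e-03,  2.08028453e-06]), 'tool_pos': array([0.23912671, 0.57707524, 0.23065355]), 'tcp_rot': array([-6.35009252e-05,  1.95133726e-01,  9.80776452e-01, -6.12679921e-04]), 'force': array([ 0.35413024, -0.27228297, -0.41848277]), 'wrist_torque': array([ 0.01168289, -0.00417675, -0.04725284]), 'finger_force': 0.0, 'gripper_width': 1.0022427569366603}
scene {'vertical_fov': 51.38347582832516, 'cx': 322.79641118044833, 'cy': 242.46721545667705, 'world_from_camera': array([[-0.854269  ,  0.40626195, -0.32430802,  0.87099332],
       [ 0.5197653 ,  0.67748271, -0.52044329,  0.46591346],
       [ 0.00827677, -0.61316262, -0.78991334,  0.81329064],
       [ 0.        ,  0.        ,  0.        ,  1.        ]])}

[... 209 characters left out ...]
9713218e-01,  4.34251152e-03,  2.35504798e-02,
        -1.22189031e-02],
       [-2.39472650e-02, -1.76972863e-01, -9.83924354e-01,
         1.12359411e+00],
       [ 0.00000000e+00,  0.00000000e+00,  0.00000000e+00,
         1.00000000e+00]])}
wrist {'vertical_fov': 65.70646984690485, 'cx': 322.9358611083709, 'cy': 240.62050132420984, 'world_from_camera': array([[ 3.83054657e-01,  8.76555470e-01,  2.91409741e-01,
         1.63752072e-01],
       [ 9.23725502e-01, -3.63298536e-01, -1.21430520e-01,
         6.08943105e-01],
       [-5.71853731e-04,  3.15697135e-01, -9.48859838e-01,
         3.72730709e-01],
       [ 0.00000000e+00,  0.00000000e+00,  0.00000000e+00,
         1.00000000e+00]])}
```

View pics/top0.png

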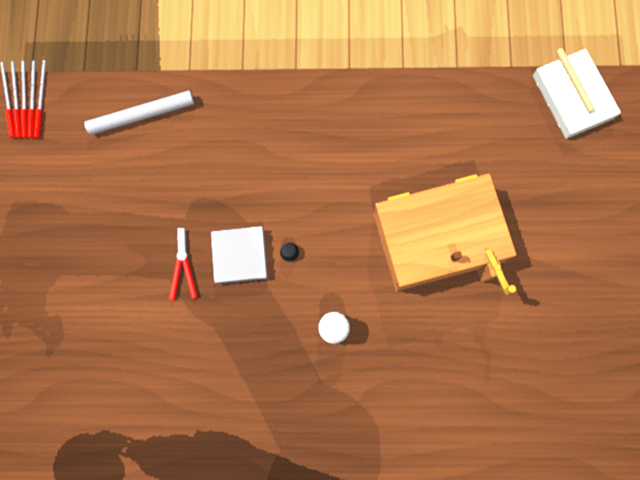

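View pics/scene0.png

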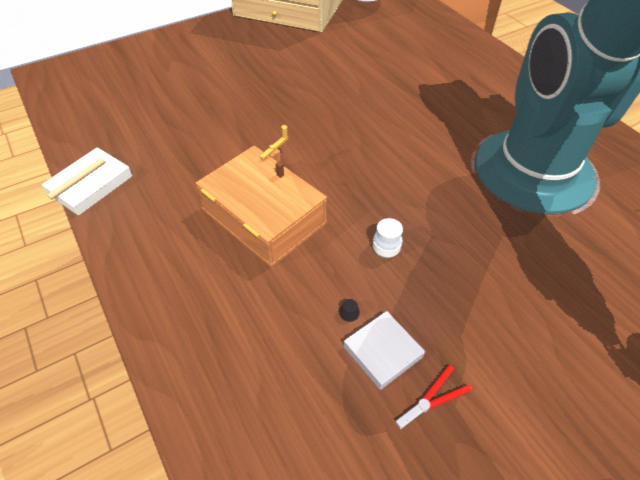

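The top view shows the case at the right with its front facing down, lid corners about (375,208), (490,175), (515,255), (400,290), the latch pin near (512,289) and the lid tab near (456,256). The block is near (239,255). In the scene view the pin is at (284,130) and the tab at (280,170). I'll enlarge these.

```bash
cat > h.py <<'E'
import numpy as np, cv2
from rig import robot
def ray(n,u,v,c=None):
    c=c or robot.get_calibration(n); f=240/np.tan(np.radians(c["vertical_fov"])/2)
    x,y=(u-c["cx"])/f,(v-c["cy"])/f
    if n=="wrist":
        r=np.hypot(x,y); s=np.sin(r)/r if r>1e-9 else 1; d=np.array([x*s,y*s,np.cos(r)])
    else: d=np.array([x,y,1.])
    T=c["world_from_camera"]; d=T[:3,:3]@d
    return T[:3,3],d/np.linalg.norm(d)
def plane(n,u,v,z,c=None):
    o,d=ray(n,u,v,c); return o+d*(z-o[2])/d[2]
def tri(r1,r2):
    (a,d),(b,e)=r1,r2
    s=np.linalg.lstsq(np.c_[d,-e],b-a,rcond=None)[0]; p,q=a+d*s[0],b+e*s[1]
    return (p+q)/2,np.linalg.norm(p-q)
E
python3 - <<'E'
import cv2,numpy as np
t=cv2.imread('pics/top0.png');s=cv2.imread('pics/scene0.png')
a=cv2.resize(t[230:305,430:530],None,fx=4,fy=4,interpolation=cv2.INTER_CUBIC)
b=cv2.resize(s[115:190,230:330],None,fx=4,fy=4,interpolation=cv2.INTER_CUBIC)
a2=cv2.resize(t[165:300,365:525],None,fx=2.5,fy=2.22)
b2=cv2.resize(s[120:270,190:340],(400,300))
cv2.imwrite('pics/m1.png',np.vstack([np.hstack([a,b]),np.hstack([cv2.resize(a2,(400,300)),b2])]))
from h import *
# block and lid by contours
for nm,im,z,lo,hi,box in(("block",t,.025,(0,0,150),(180,60,255),(205,275,215,295)),("lid",t,.0835,(8,60,150),(25,255,255),(365,525,165,300))):
    m=np.zeros(im.shape[:2],np.uint8);x0,x1,y0,y1=box
    m[y0:y1,x0:x1]=cv2.inRange(cv2.cvtColor(im,cv2.COLOR_BGR2HSV),lo,hi)[y0:y1,x0:x1]
    c=max(cv2.findContours(m,0,2)[0],key=cv2.contourArea)
    q=cv2.boxPoints(cv2.minAreaRect(c));P=[plane("top",*p,z)for p in q]
    print(nm,q.round(1).tolist(),np.round(P,3).tolist(),np.mean(P,0).round(4),[round(float(np.linalg.norm(P[i]-P[i-1])),3)for i in range(4)])
E
```

```text
block [[208.60000610351562, 230.60000610351562], [261.8999938964844, 225.5], [266.8999938964844, 277.5], [213.5, 282.6000061035156]] [[0.618, 0.252, 0.025], [0.627, 0.148, 0.025], [0.525, 0.136, 0.025], [0.516, 0.238, 0.025]] [0.5713 0.1934 0.025 ] [0.103, 0.105, 0.103, 0.103]
lid [[365.0, 165.0], [524.0, 165.0], [524.0, 299.0], [365.0, 299.0]] [[0.729, -0.052, 0.083], [0.727, -0.347, 0.083], [0.478, -0.333, 0.083], [0.479, -0.049, 0.083]] [ 0.6032 -0.1954  0.0835] [0.251, 0.295, 0.249, 0.283]
```

View pics/m1.png

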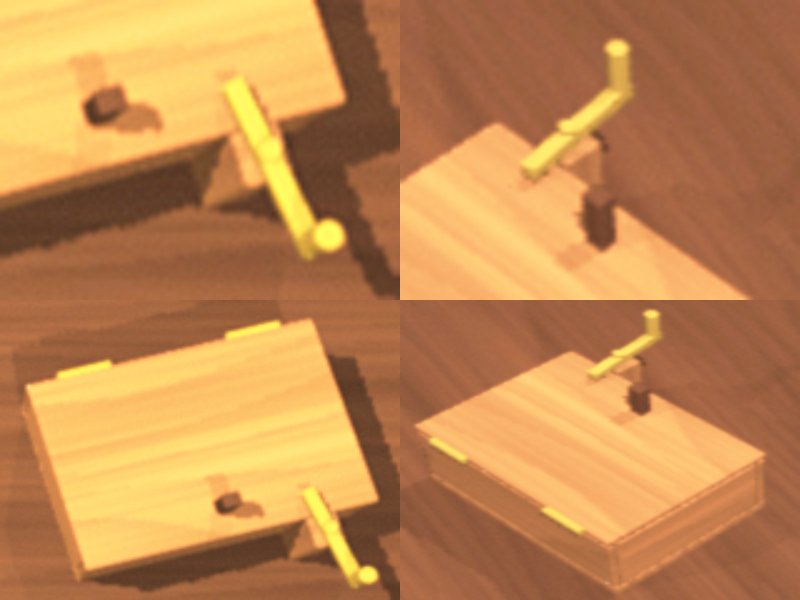

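In the montage, the top view puts the pin top at about (512,289), the tab top at (457.3,253.8) and the pivot at (497,267.5). The scene view puts the pin top at (284.2,126.3) and the tab top at (280,162.5).

```bash
python3 - <<'E'
from h import *
for n,a,b in(("pin",(512,288.8),(284.2,126.3)),("tab",(457.3,253.8),(279.8,162.3)),("pivot",(496.8,267.3),(272.2,146.5)),
 ("FR",(516,255),(254.5,145.5)),("RL",(375,203.3),(268.5,259.5)),("FL",(398,286.5),(326.5,197)),("RR",(490.6,173.6),(197,183))):
    p,g=tri(ray("top",*a),ray("scene",*b)); print(n,p.round(4),round(g,4))
for n,a,z in(("pin",(512,288.8),.122),("tab",(457.3,253.8),.1175),("FR",(516,255),.0835),("FL",(398,286.5),.0835),("RR",(490.6,173.6),.0835),("RL",(375,203.3),.0835)):
    print(n,plane("top",*a,z).round(4))
E
```

```text
pin [ 0.4931 -0.3023  0.1202] 0.0012
tab [ 0.5542 -0.2103  0.1192] 0.0004
pivot [ 0.5338 -0.2844  0.0954] 0.0006
FR [ 0.5582 -0.3242  0.0793] 0.0
RL [ 0.6649 -0.0699  0.0329] 0.0085
FL [ 0.5026 -0.1104  0.0803] 0.0034
RR [ 0.7112 -0.2853  0.0773] 0.0036
pin [ 0.4924 -0.3013  0.122 ]
tab [ 0.5547 -0.2108  0.1175]
FR [ 0.5576 -0.323   0.0835]
FL [ 0.501  -0.109   0.0835]
RR [ 0.7108 -0.2848  0.0835]
RL [ 0.6554 -0.0698  0.0835]
```

The heights check: pin top about 120 mm, tab top about 119 mm, lid top about 80 mm. The lid is 160×220 mm, yaw is about 0.25, and the latch is at about 0.16 rad. Next I need the tool deltas.

```bash
cat >> h.py <<'E'
from scipy.spatial.transform import Rotation as Ro
def toR(heading,tilt=0.):  # tool down, tool y at world heading
    y=np.array([np.cos(heading),np.sin(heading),0]);z=np.array([0,0,-1.])
    return Ro.from_matrix(np.c_[np.cross(y,z),y,z])
def delta(p,heading,verbose=True):
    o=robot.get_obs();q=o["tcp_rot"];R=Ro.from_quat([*q[1:],q[0]])
    d=R.inv().apply(np.array(p)-o["tool_pos"]);r=(R.inv()*toR(heading)).as_rotvec()
    print("d",d.round(4),"r",r.round(3),"t",round(o["time"],2),"j",o["joint_positions"].round(2))
    return d,r
H=0.250-np.pi/2   # tool y along -case y
E
python3 -c "
from h import *
delta((.4925,-.302,.16),H)"
```

```text
d [-0.5706 -0.7152  0.0715] r [-0.000e+00  1.000e-03  2.499e+00] t 0.15 j [-1.22  0.42 -0.01  1.61  0.    1.11 -0.05]
```

The rows are not in the units I measure in: shifts go in units of 25 mm. I convert before sending: -0.358 m is -14.32, -0.285 m is -11.4.

Emit:
run_rows:
  ticks: "-11.4,-14.32,0,0,0,1.25,0.5;-11.4,-14.32,0,0,0,1.25,0.5;-11.4,-14.32,0,0,0,1.25,0.5;-11.4,-14.32,0,0,0,1.25,0.5;-11.4,-14.32,0,0,0,1.25,0.5;-11.4,-14.32,0,0,0,1.25,0.5;-11.4,-14.32,0,0,0,1.25,0.5;-11.4,-14.32,0,0,0,1.25,0.5;-11.4,-14.32,0,0,0,1.25,0.5;-11.4,-14.32,0,0,0,1.25,0.5"
  clamp_n: 20

```text
time: 1.15
tool_pos: [0.3663, 0.1331, 0.2314]
tcp_rot: [-0.0, 0.735, 0.678, 0.0]
force: [-0.5, 0.3, -0.2]
gripper_width: 0.502
finger_force: 0.0
```

```bash
python3 -c "
from h import *
delta((.4925,-.302,.16),H)"
```

```text
d [-0.4237  0.1606  0.0713] r [-0.    -0.     1.241] t 1.15 j [-0.86 -0.03  0.42  2.16  0.02  1.01 -0.52]
```

Emit:
run_rows:
  ticks: "-16.96,6.44,0,0,0,1.241,0.5;-16.96,6.44,0,0,0,1.241,0.5;-16.96,6.44,0,0,0,1.241,0.5;-16.96,6.44,0,0,0,1.241,0.5;-16.96,6.44,0,0,0,1.241,0.5;-16.96,6.44,0,0,0,1.241,0.5;-16.96,6.44,0,0,0,1.241,0.5;-16.96,6.44,0,0,0,1.241,0.5;-16.96,6.44,0,0,0,1.241,0.5;-16.96,6.44,0,0,0,1.241,0.5;-16.96,6.44,1.6,0,0,1.241,0.5;-16.96,6.44,1.6,0,0,1.241,0.5"

```text
time: 2.35
tool_pos: [0.494, -0.2956, 0.1876]
tcp_rot: [-0.001, 0.992, 0.129, -0.003]
force: [-0.1, 0.9, -0.1]
gripper_width: 0.499
finger_force: 0.0
```

```bash
python3 - <<'E'
from h import *
delta((.4925,-.302,.16),H)
c=robot.get_calibration("wrist");im=robot.capture("wrist")[:,:,::-1]
np.save('w1.npy',c,allow_pickle=True);cv2.imwrite('pics/w1.png',im)
E
```

```text
d [-0.0029  0.006   0.0276] r [-0.004  0.005  0.008] t 2.35 j [-0.13  0.49  0.82  1.8  -0.41  1.04 -0.47]
```

View pics/w1.png

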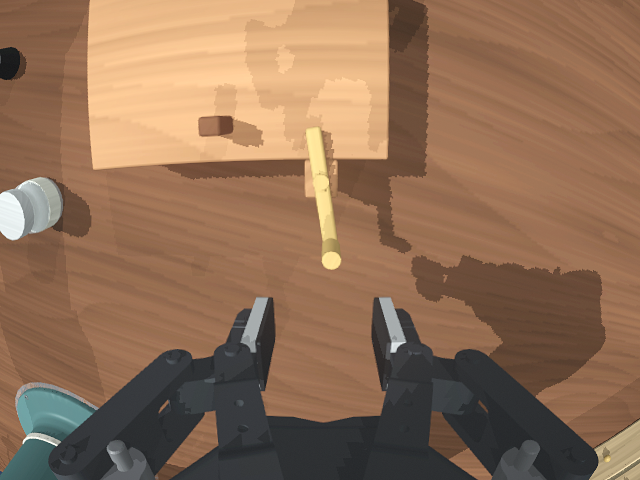

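The wrist view shows the pin top at (331,261), with the fingers symmetric about u≈323. The tab is near (216,126) and the pivot dome near (321,182). I'll use these to check the earlier points.

```bash
python3 - <<'E'
from h import *
c=np.load('w1.npy',allow_pickle=True).item()
print("pin@.122",plane("wrist",331,261,.122,c).round(4),tri(ray("wrist",331,261,c),ray("top",512,288.8)))
print("pivot",plane("wrist",321,182,.098,c).round(4))
print("tab@.1175",plane("wrist",216,126,.1175,c).round(4))
print("lid FR,FL",plane("wrist",388,158,.0835,c).round(4),plane("wrist",94,169,.0835,c).round(4))
delta((.4925,-.302,.101),H)
E
```

```text
pin@.122 [ 0.4936 -0.2996  0.122 ] (array([ 0.49282082, -0.30066558,  0.12088846]), np.float64(0.0019767393732898967))
pivot [ 0.5343 -0.2825  0.098 ]
tab@.1175 [ 0.5551 -0.2146  0.1175]
lid FR,FL [ 0.5595 -0.3218  0.0835] [ 0.5032 -0.1121  0.0835]
d [-0.0033  0.0054  0.0891] r [-0.002  0.003  0.008] t 2.4 j [-0.14  0.49  0.82  1.8  -0.41  1.04 -0.47]
```

Scaled: 0.09 m is 3.6, 0.07 m is 2.8.

Emit:
run_rows:
  ticks: "-0.12,0.16,1.6,0,0,0.008,0.5;-0.12,0.16,2.8,0,0,0.008,0.5;-0.12,0.16,3.6,0,0,0.008,0.5;-0.12,0.16,3.6,0,0,0.008,0.5;-0.12,0.16,3.6,0,0,0.008,0;-0.12,0.16,3.6,0,0,0.008,0;-0.12,0.16,3.6,0,0,0.008,0;-0.12,0.16,3.6,0,0,0.008,0;-0.12,0.16,3.6,0,0,0.008,0;-0.12,0.16,3.6,0,0,0.008,0"
  clamp_n: 20

```text
time: 3.4
tool_pos: [0.4945, -0.3019, 0.1029]
tcp_rot: [0.0, 0.992, 0.125, 0.001]
force: [-0.7, 1.2, 9.7]
gripper_width: 0.122
finger_force: 21.1
```

```bash
python3 - <<'E'
from h import *
o=robot.get_obs();P=o["tool_pos"][:2];c=np.array([.5335,-.2835]);print(P-c,np.linalg.norm(P-c))
v=P-c;a0=np.arctan2(v[1],v[0]);v=v/np.linalg.norm(v)*.044
q=o["tcp_rot"];R=Ro.from_quat([*q[1:],q[0]])
print("latch",a0+2*np.pi-(np.pi+.25))
for t in (.3,.6,.9,1.2,1.5,1.65):
    a=np.pi+.25+t;p=c+.044*np.array([np.cos(a),np.sin(a)])
    print(t,R.inv().apply(np.r_[p-P,0]).round(4))
E
```

```text
[-0.03895924 -0.0184148 ] 0.04309207641650283
latch 0.19154423801222364
0.3 [0.0003 0.0048 0.    ]
0.6 [0.006  0.0166 0.    ]
0.9 [0.015  0.0263 0.0001]
1.2 [0.0264 0.0328 0.0001]
1.5 [0.0392 0.0357 0.0001]
1.65 [0.0458 0.0357 0.0001]
```

Scaled: -0.002 m is -0.08, 0.002 m is 0.08.

Emit:
run_rows:
  ticks: "0,0.08,-0.08,0,0,0,0;0,0.2,-0.08,0,0,0,0;0.12,0.44,-0.08,0,0,0,0;0.24,0.66,-0.08,0,0,0,0;0.4,0.88,-0.08,0,0,0,0;0.6,1.04,-0.08,0,0,0,0;0.84,1.2,-0.08,0,0,0,0;1.06,1.32,-0.08,0,0,0,0;1.32,1.4,-0.08,0,0,0,0;1.56,1.428,-0.08,0,0,0,0;1.76,1.428,-0.08,0,0,0,0;1.76,1.428,-0.08,0,0,0,0"
  clamp_n: 20

```text
time: 4.6
tool_pos: [0.546, -0.3255, 0.1036]
tcp_rot: [0.001, 0.992, 0.125, 0.0]
force: [-1.5, 0.3, 2.1]
gripper_width: 0.121
finger_force: 21.0
```

```bash
python3 - <<'E'
from h import *
o=robot.get_obs();P=o["tool_pos"][:2];c=np.array([.5335,-.2835])
v=P-c;print(v,np.linalg.norm(v),np.arctan2(v[1],v[0])+np.pi-.25,o["wrist_torque"])
E
```

```text
[ 0.0124858  -0.04197251] 0.04379025630883121 1.6099355687624035 [-0.0655099   0.17086857  0.00077248]
```

Latch at about 1.61. Next: release, rise, go above the tab and look.

Scaled: -0.07 m is -2.8, -0.03 m is -1.2.

Emit:
run_rows:
  ticks: "0,0,0,0,0,0,0.45;0,0,0,0,0,0,0.45;0,0,-1.2,0,0,0,0.45;0,0,-2.8,0,0,0,0.45;0,0,-2.8,0,0,0,0.45"
  clamp_n: 20

```text
time: 5.1
tool_pos: [0.5466, -0.3269, 0.1782]
tcp_rot: [0.002, 0.992, 0.124, 0.003]
force: [0.6, -0.5, -0.1]
gripper_width: 0.45
finger_force: 0.0
```

```bash
python3 -c "
from h import *
delta((.5545,-.211,.16),H)
delta((.4545,-.237,.2),H)"
```

```text
d [ 0.0362 -0.1105  0.0179] r [ 0.004 -0.005 -0.001] t 5.1 j [-0.05  0.6   0.78  1.66 -0.47  1.07 -0.46]
d [-0.067  -0.1098 -0.0227] r [ 0.004 -0.005 -0.001] t 5.1 j [-0.05  0.6   0.78  1.66 -0.47  1.07 -0.46]
```

```bash
cat > shot.py <<'E'
import sys
from h import *
n,k=sys.argv[1],sys.argv[2]
c=robot.get_calibration(n);im=robot.capture(n)[:,:,::-1]
np.save(f'{k}.npy',c,allow_pickle=True);cv2.imwrite(f'pics/{k}.png',im)
E
```

Emit:
run_rows:
  ticks: "-0.4,-2,0,0,0,0,0.45;-0.8,-4,0,0,0,0,0.45;-0.8,-4.42,0,0,0,0,0.45;-0.8,-4.42,0,0,0,0,0.45"

```text
time: 5.5
tool_pos: [0.4985, -0.2209, 0.1734]
tcp_rot: [-0.001, 0.992, 0.126, 0.0]
force: [-0.4, -0.1, 0.7]
gripper_width: 0.45
finger_force: 0.0
```

```bash
python3 shot.py wrist w2
```

Emit:
run_rows:
  ticks: "1.2,0,0,0,0,0,0.45;2.24,0,0,0,0,0,0.45;2.24,0,0,0,0,0,0.45"

```text
time: 5.85
tool_pos: [0.5557, -0.2093, 0.173]
tcp_rot: [0.001, 0.992, 0.126, 0.0]
force: [-1.0, -0.3, -0.6]
gripper_width: 0.448
finger_force: 0.0
```

```bash
python3 shot.py wrist w3; python3 - <<'E'
import cv2,numpy as np
from h import *
a=cv2.imread('pics/w2.png');b=cv2.imread('pics/w3.png')
cv2.imwrite('pics/m2.png',np.hstack([a[:,120:520],b[:,120:520]]))
delta((.5545,-.211,.16),H)
E
```

```text
d [0.0004 0.0008 0.0129] r [0.001 0.    0.   ] t 5.9 j [-0.28  0.54  0.8   1.77 -0.44  1.02 -0.64]
```

View pics/m2.png

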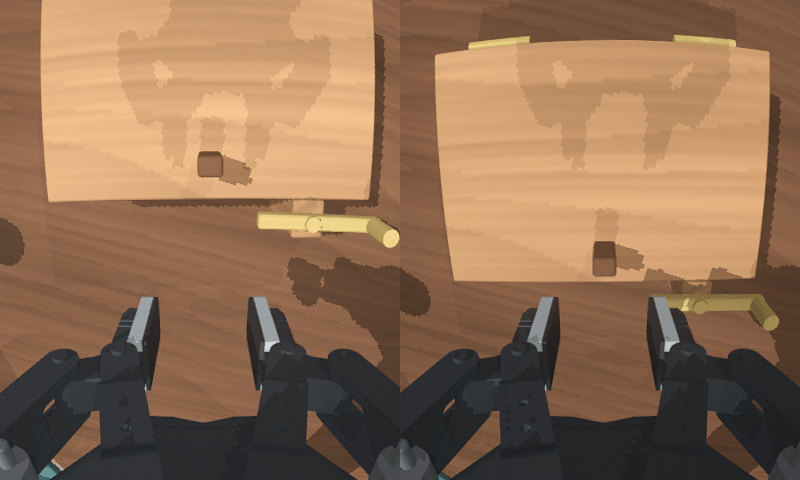

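The latch bar now lies clear of the lid edge. The tab top is at (330,166) in w2 and (324,266) in w3.

```bash
python3 - <<'E'
from h import *
c2,c3=[np.load(f'{k}.npy',allow_pickle=True).item() for k in("w2","w3")]
print(tri(ray("wrist",330,166,c2),ray("wrist",324,266,c3)))
print(plane("wrist",330,166,.1175,c2).round(4),plane("wrist",324,266,.1175,c3).round(4))
L=[(455,280),(756,278),(770,51),(436,54)]
P=[plane("wrist",u-280,v,.0835,c3) for u,v in L];print(np.round(P,4),np.mean(P,0))
delta((.5545,-.211,.092),H)
E
```

```text
(array([ 0.55414178, -0.20962607,  0.11377374]), np.float64(4.240817876221196e-05))
[ 0.5546 -0.2095  0.1175] [ 0.5556 -0.2092  0.1175]
[[ 0.5037 -0.1114  0.0835]
 [ 0.5593 -0.3222  0.0835]
 [ 0.7121 -0.2805  0.0835]
 [ 0.6561 -0.0709  0.0835]] [ 0.607799   -0.19626105  0.0835    ]
d [0.0004 0.0008 0.0809] r [0.001 0.    0.   ] t 5.9 j [-0.28  0.54  0.8   1.77 -0.44  1.02 -0.64]
```

Scaled: 0.079 m is 3.16, 0.07 m is 2.8.

Emit:
run_rows:
  ticks: "0,0,1.6,0,0,-0.006,0.45;0,0,2.8,0,0,-0.006,0.45;0,0,3.16,0,0,-0.006,0.45;0,0,3.16,0,0,-0.006,0.45;0,0,3.16,0,0,-0.006,0;0,0,3.16,0,0,-0.006,0;0,0,3.16,0,0,-0.006,0;0,0,3.16,0,0,-0.006,0;0,0,3.16,0,0,-0.006,0"
  clamp_n: 30

```text
time: 6.8
tool_pos: [0.5534, -0.2105, 0.0959]
tcp_rot: [0.001, 0.992, 0.127, 0.001]
force: [0.8, -5.5, 4.0]
gripper_width: 0.154
finger_force: 33.3
```

```bash
python3 - <<'E'
from h import *
o=robot.get_obs();q=o["tcp_rot"];R=Ro.from_quat([*q[1:],q[0]]);print(R.as_matrix().round(3))
g=o["tool_pos"]-R.apply([0,0,.019]);ex=np.array([np.cos(.255),np.sin(.255),0]);h=np.array([.6078,-.1963,.0755])+.08*ex;print("hinge",h,"g",g)
r=g-h;x,z=r@ex,r[2];rho=np.hypot(x,z);a=np.arctan2(z,x);print(x,z,rho)
for t in np.r_[.1:1.75:.1]:
    dx,dz=rho*np.cos(a-t)-x,rho*np.sin(a-t)-z
    print(round(t,2),round(dx,4),round(-dz,4))
E
```

```text
[[ 0.968  0.253  0.003]
 [ 0.253 -0.968 -0.002]
 [ 0.002  0.002 -1.   ]]
hinge [ 0.68521306 -0.17612037  0.0755    ] g [ 0.55339465 -0.21048362  0.11494409]
-0.13622381132003944 0.039444094364295135 0.14181947451170845
0.1 0.0046 -0.0134
0.2 0.0106 -0.0263
0.3 0.0177 -0.0385
0.4 0.0261 -0.0499
0.5 0.0356 -0.0605
0.6 0.0461 -0.07
0.7 0.0574 -0.0785
0.8 0.0696 -0.0858
0.9 0.0824 -0.0918
1.0 0.0958 -0.0965
1.1 0.1096 -0.0999
1.2 0.1236 -0.1018
1.3 0.1378 -0.1024
1.4 0.1519 -0.1015
1.5 0.1659 -0.0992
1.6 0.1796 -0.0956
1.7 0.1929 -0.0906
```

Scaled: -0.0918 m is -3.672, -0.0858 m is -3.432.

Emit:
run_rows:
  ticks: "0.184,0,-0.536,0,0,0,0;0.424,0,-1.052,0,0,0,0;0.708,0,-1.54,0,0,0,0;1.044,0,-2,0,0,0,0;1.424,0,-2.42,0,0,0,0;1.84,0,-2.8,0,0,0,0;2.296,0,-3.14,0,0,0,0;2.784,0,-3.432,0,0,0,0;3.296,0,-3.672,0,0,0,0;3.296,0,-3.672,0,0,0,0"

```text
time: 7.8
tool_pos: [0.6337, -0.1892, 0.1883]
tcp_rot: [0.001, 0.992, 0.128, 0.001]
force: [-3.8, -2.3, 7.2]
gripper_width: 0.152
finger_force: 31.0
```

```bash
python3 - <<'E'
from h import *
o=robot.get_obs();print(o["tool_pos"]-[.5534,-.2105,.0959],o["joint_positions"].round(2))
c=robot.capture("scene");cv2.imwrite('pics/s2.png',c[60:310,150:400,::-1].repeat(2,0).repeat(2,1))
E
```

```text
[0.080323   0.02129581 0.0923682 ] [-0.27  0.63  0.77  1.58 -0.47  1.12 -0.71]
```

View pics/s2.png

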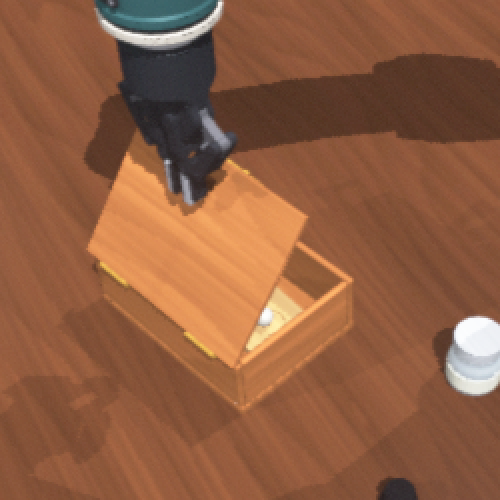

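The lid is about half open, still held, and the stone is visible in the tray.

Scaled: 0.117 m is 4.68, 0.1105 m is 4.42.

Emit:
run_rows:
  ticks: "0.536,0,-0.188,0,0,0,0;1.088,0,-0.324,0,0,0,0;1.648,0,-0.4,0,0,0,0;2.216,0,-0.424,0,0,0,0;2.78,0,-0.388,0,0,0,0;3.34,0,-0.296,0,0,0,0;3.888,0,-0.152,0,0,0,0;4.42,0,0.048,0,0,0,0;4.68,0,0.168,0,0,0,0;4.68,0,0.168,0,0,0,0"

```text
time: 8.85
tool_pos: [0.7473, -0.1589, 0.1838]
tcp_rot: [0.001, 0.992, 0.128, 0.002]
force: [3.2, -0.0, 7.3]
gripper_width: 0.154
finger_force: 29.8
```

```bash
python3 - <<'E'
from h import *
o=robot.get_obs();print(o["tool_pos"]-[.5534,-.2105,.0959],o["joint_positions"].round(2))
a=robot.capture("scene")[60:310,150:400,::-1];b=robot.capture("top")[80:330,340:590,::-1]
cv2.imwrite('pics/s3.png',cv2.resize(np.hstack([a,b]),(800,400)))
E
```

```text
[0.19391988 0.05159836 0.08794317] [-0.23  0.82  0.72  1.27 -0.53  1.24 -0.82]
```

View pics/s3.png

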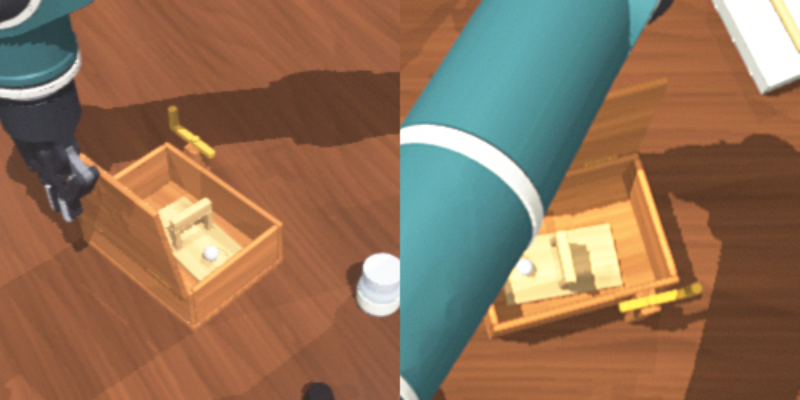

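Lid at about 1.75, the tray is visible inside with the bridge handle, and the stone lies in its pocket at the +y end. Next: release, rise, back off over the case, and take two wrist views.

Scaled: -0.1 m is -4, -0.2 m is -8.

Emit:
run_rows:
  ticks: "0,0,0,0,0,0,0.5;0,0,0,0,0,0,0.5;0,0,-1.2,0,0,0,0.5;0,0,-2.8,0,0,0,0.5;0,0,-4,0,0,0,0.5;-1.6,0,-4,0,0,0,0.5;-3.6,0,-4,0,0,0,0.5;-5.6,0,-4,0,0,0,0.5;-7.2,0,-4,0,0,0,0.5;-8,0,-4,0,0,0,0.5;-8,0.48,-4,0,0,0,0.5;-8,0.8,-4,0,0,0,0.5"

```text
time: 10.15
tool_pos: [0.5575, -0.2292, 0.2825]
tcp_rot: [-0.0, 0.992, 0.128, 0.001]
force: [-0.1, 0.3, -0.5]
gripper_width: 0.501
finger_force: 0.0
```

```bash
python3 shot.py wrist w4
```

Emit:
run_rows:
  ticks: "1.2,0,1.6,0,0,0,0.5;2,0,2.4,0,0,0,0.5;2,0,2.4,0,0,0,0.5"

```text
time: 10.5
tool_pos: [0.607, -0.2139, 0.2179]
tcp_rot: [-0.001, 0.992, 0.129, -0.002]
force: [-0.2, -0.1, -0.5]
gripper_width: 0.502
finger_force: 0.0
```

```bash
python3 shot.py wrist w5; python3 - <<'E'
import cv2,numpy as np
a=cv2.imread('pics/w4.png');b=cv2.imread('pics/w5.png')
cv2.imwrite('pics/m4.png',np.hstack([a[:,120:520],b[:,120:520]]))
E
```

```text
(no output)
```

View pics/m4.png

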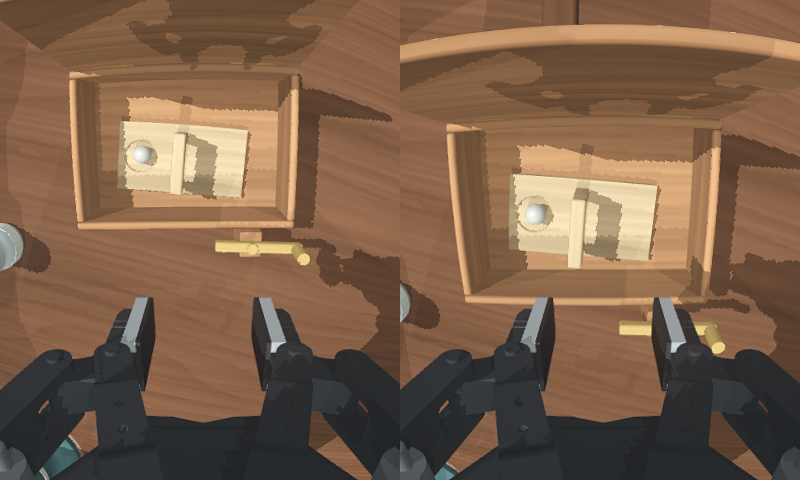

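In w4 the bar's top runs (180,133)–(177,194) in the left panel. In w5 it runs (580,193)–(575,268) in the right panel. The stone is at (142,155) and (536,214).

```bash
python3 - <<'E'
from h import *
c4,c5=[np.load(f'{k}.npy',allow_pickle=True).item() for k in("w4","w5")]
for n,a,b in(("far",(180,133),(580,193)),("near",(177,193),(575,268)),("mid",(178.5,163),(577.5,230.5)),("ball",(142.5,155),(536.5,214))):
    p,g=tri(ray("wrist",a[0]+120,a[1],c4),ray("wrist",b[0]-280,b[1],c5));print(n,p.round(4),round(g,4))
for k,c,o,L in((4,c4,120,[(123,122),(247,130),(243,197),(119,187)]),(5,c5,-280,[(514,174),(657,185),(648,261),(510,249)])):
    P=np.array([plane("wrist",u+o,v,.016,c) for u,v in L]);print(P.round(4).tolist(),P.mean(0).round(4),np.arctan2(*(P[0]-P[1])[[1,0]]),np.arctan2(*(P[3]-P[2])[[1,0]]),np.linalg.norm(P[0]-P[1]),np.linalg.norm(P[0]-P[3]))
for c,u,v in((c4,298.5,163),(c5,297.5,230.5)):print(plane("wrist",u,v,.07,c).round(4))
# yellow-free check: mask of bright bar in w5 
E
```

```text
far [ 0.6181 -0.1884  0.0382] 0.0008
near [ 0.563  -0.2006  0.0737] 0.0007
mid [ 0.5892 -0.1947  0.0545] 0.0001
ball [ 0.584  -0.1529  0.0192] 0.0002
[[0.6146, -0.1225, 0.016], [0.639, -0.2564, 0.016], [0.5655, -0.2726, 0.016], [0.542, -0.134, 0.016]] [ 0.5903 -0.1963  0.016 ] 1.7511200442962367 1.7393258444627286 0.13605753604180276 0.07357044334031915
[[0.6161, -0.123, 0.016], [0.6398, -0.2565, 0.016], [0.5641, -0.2705, 0.016], [0.5407, -0.1334, 0.016]] [ 0.5902 -0.1959  0.016 ] 1.7465059632774542 1.7394347450530712 0.1356212216942416 0.07610719410835273
[ 0.5912 -0.1952  0.07  ]
[ 0.5941 -0.1946  0.07  ]
```

Tray centre is (.590,-.196), with yaw about 0.173. Both views agree, and the plate sizes and the bar end's height fit.

```bash
python3 - <<'E'
from h import *
delta((.5905,-.1955,.041),1.744-np.pi)
E
```

```text
d [-0.0095 -0.0232  0.1789] r [-0.     0.003  0.084] t 10.55 j [-0.26  0.58  0.8   1.59 -0.44  1.16 -0.67]
```

Emit:
run_rows:
  ticks: "-0.4,-0.92,0.8,0,0.003,0.084,0.4;-0.38,-0.928,2.4,0,0.003,0.084,0.4;-0.38,-0.928,3.6,0,0.003,0.084,0.4;-0.38,-0.928,4,0,0.003,0.084,0.4"

```text
time: 10.95
tool_pos: [0.5895, -0.196, 0.1201]
tcp_rot: [-0.0, 0.996, 0.086, 0.0]
force: [-0.5, 0.2, 0.8]
gripper_width: 0.399
finger_force: 0.0
```

```bash
python3 - <<'E'
from h import *
delta((.5905,-.1955,.041),1.744-np.pi)
c=robot.get_calibration("wrist");im=robot.capture("wrist")[:,:,::-1]
cv2.imwrite('pics/w6.png',im[150:480,120:520])
E
```

```text
d [ 0.001  -0.0003  0.0791] r [-0.001 -0.001 -0.002] t 10.95 j [-0.26  0.65  0.75  1.74 -0.53  0.97 -0.7 ]
```

View pics/w6.png

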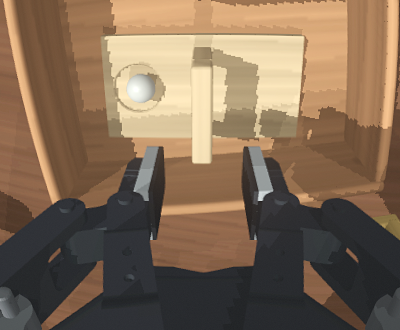

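The bar sits midway between the fingers and is aligned. Descend and grip.

Scaled: 0.07 m is 2.8, 0.079 m is 3.16.

Emit:
run_rows:
  ticks: "0.04,0,1.2,0,0,0,0.4;0.04,0,2.2,0,0,0,0.4;0.04,0,2.8,0,0,0,0.4;0.04,0,3.16,0,0,0,0.4;0.04,0,3.16,0,0,0,0.4;0.04,0,3.16,0,0,0,0.2;0.04,0,3.16,0,0,0,0;0.04,0,3.16,0,0,0,0;0.04,0,3.16,0,0,0,0;0.04,0,3.16,0,0,0,0;0.04,0,3.16,0,0,0,0"
  clamp_n: 45

```text
time: 12.1
tool_pos: [0.5925, -0.1962, 0.0443]
tcp_rot: [0.0, 0.996, 0.086, 0.002]
force: [-1.4, -0.0, 7.4]
gripper_width: 0.128
finger_force: 45.2
```

Scaled: -0.008 m is -0.32, -0.12 m is -4.8.

Emit:
run_rows:
  ticks: "0,0,-0.12,0,0,0,0;0,0,-0.32,0,0,0,0;0,0,-0.64,0,0,0,0;0,0,-1.08,0,0,0,0;0,0,-1.6,0,0,0,0;0,0,-2.2,0,0,0,0;0,0,-2.8,0,0,0,0;0,0,-3.4,0,0,0,0;0,0,-4,0,0,0,0;0,0,-4.48,0,0,0,0;0,0,-4.72,0,0,0,0;0,0,-4.8,0,0,0,0"

```text
time: 13.3
tool_pos: [0.5915, -0.196, 0.1636]
tcp_rot: [-0.0, 0.996, 0.086, 0.002]
force: [0.4, -0.2, -1.5]
gripper_width: 0.13
finger_force: 44.0
```

Emit:
run_rows:
  ticks: "0,0,0,0,0,0,0;0,0,0,0,0,0,0"

```text
time: 13.5
tool_pos: [0.5911, -0.1958, 0.1623]
tcp_rot: [-0.0, 0.996, 0.086, 0.001]
force: [0.3, 0.6, -1.4]
gripper_width: 0.129
finger_force: 44.0
```

```bash
python3 - <<'E'
from h import *
o=robot.get_obs();print(o["wrist_torque"],plane("top",237.75,254,.025))
delta((.5713,.1934,.165),1.744-np.pi)
a=robot.capture("scene")[60:310,150:400,::-1];b=robot.capture("wrist")[150:480,120:520,::-1]
cv2.imwrite('pics/s5.png',np.hstack([cv2.resize(a,(400,330)),b]))
E
```

```text
[-0.03156372  0.06610221  0.04271237] [0.57107821 0.19325721 0.025     ]
d [ 0.047  -0.3869 -0.0024] r [-0.    -0.002 -0.001] t 13.5 j [-0.29  0.6   0.79  1.7  -0.49  1.04 -0.73]
```

View pics/s5.png

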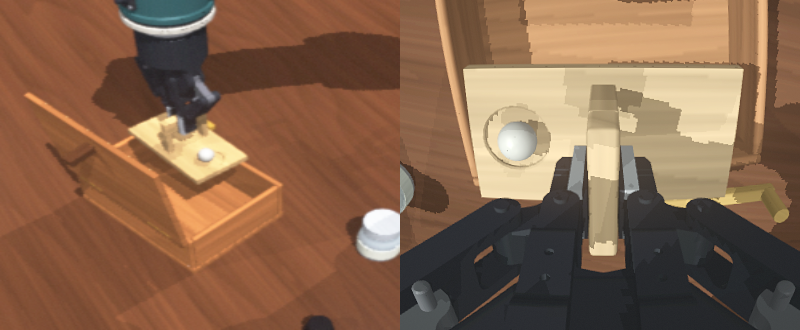

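The tray is held level, with the stone resting in its pocket and the lid staying open. Carry smoothly.

Emit:
run_rows:
  ticks: "0,-0.16,0,0,0,0,0;0,-0.48,0,0,0,0,0;0,-0.96,0,0,0,0,0;0,-1.6,0,0,0,0,0;0,-2.4,0,0,0,0,0;0,-3.2,0,0,0,0,0;0,-4,0,0,0,0,0;0,-4.8,0,0,0,0,0;0.08,-5.6,0,0,0,0,0;0.24,-6.4,0,0,0,0,0;0.4,-7.2,0,0,0,0,0;0.6,-8,0,0,0,0,0"

```text
time: 14.8
tool_pos: [0.5715, 0.0056, 0.163]
tcp_rot: [-0.0, 0.996, 0.086, 0.001]
force: [-0.4, -0.2, -1.6]
gripper_width: 0.126
finger_force: 44.0
```

```bash
python3 -c "
from h import *
delta((.573,.193,.161),1.744-np.pi)"
```

```text
d [ 0.0337 -0.1843  0.0022] r [-0.001 -0.003 -0.001] t 14.8 j [-0.68  0.51  0.81  1.84 -0.44  0.98 -1.08]
```

Scaled: -0.182 m is -7.28, -0.178 m is -7.12.

Emit:
run_rows:
  ticks: "0.24,-0.8,0,0,0,0,0;0.44,-1.6,0,0,0,0,0;0.64,-2.4,0,0,0,0,0;0.84,-3.2,0.04,0,0,0,0;1,-4,0.04,0,0,0,0;1.12,-4.8,0.08,0,0,0,0;1.24,-5.6,0.08,0,0,0,0;1.32,-6.32,0.08,0,0,0,0;1.32,-6.8,0.08,0,0,0,0;1.32,-7.12,0.08,0,0,0,0;1.32,-7.28,0.08,0,0,0,0;1.32,-7.28,0.08,0,0,0,0"

```text
time: 16.0
tool_pos: [0.5733, 0.1886, 0.1611]
tcp_rot: [-0.0, 0.996, 0.086, 0.001]
force: [-0.0, 0.0, -1.6]
gripper_width: 0.13
finger_force: 44.0
```

Emit:
run_rows:
  ticks: "0,0,0,0,0,0,0;0,0,0,0,0,0,0;0,0,0,0,0,0,0"

```text
time: 16.3
tool_pos: [0.5735, 0.1881, 0.1611]
tcp_rot: [-0.0, 0.996, 0.085, 0.001]
force: [-0.2, -0.3, -1.8]
gripper_width: 0.132
finger_force: 44.0
```

```bash
python3 - <<'E'
from h import *
delta((.573,.193,.161),1.744-np.pi)
c=robot.get_calibration("wrist");W=robot.capture("wrist");w=cv2.cvtColor(W,cv2.COLOR_RGB2HSV);zt=robot.get_obs()["tool_pos"][2]-.0363
# tray plate outline seen by the wrist camera
m=cv2.inRange(w,(12,30,120),(32,150,255));m[:200]=m[:200]
k=max(cv2.findContours(m,0,2)[0],key=cv2.contourArea);x,y,ww,hh=cv2.boundingRect(k);print("tray box",x,y,ww,hh)
for u in((x,y),(x+ww,y)):print(plane("wrist",*u,zt+.008,c).round(4))
# stone
g=cv2.inRange(w,(0,0,150),(180,40,255));n,_,s,ce=cv2.connectedComponentsWithStats(g)
for i in range(1,n):
    if 400<s[i,4]<4000:print(s[i],ce[i].round(1),plane("wrist",*ce[i],zt+.0155,c).round(4))
E
```

```text
d [ 0.0004 -0.0049  0.0001] r [ 0.    -0.003 -0.002] t 16.3 j [-0.94  0.57  0.78  1.76 -0.46  1.01 -1.38]
tray box 0 0 640 480
[0.717  0.4148 0.1328]
[0.781  0.0301 0.1328]
[ 174  136   20   77 1124] [183.8 174.9] [0.6204 0.2621 0.1403]
[ 212  270   37   39 1131] [230.  288.9] [0.5671 0.2346 0.1403]
[455 356  42  30 619] [478.  367.7] [0.5379 0.0904 0.1403]
```

The rows are not in the units I measure in: shifts go in units of 25 mm. I convert before sending: -0.005 m is -0.2, -0.003 m is -0.12.

Emit:
run_rows:
  ticks: "0,-0.12,0,0,0,0,0;0,-0.2,0,0,0,0,0;0,-0.2,0,0,0,0,0;0,-0.2,0,0,0,0,0;0,-0.2,0,0,0,0,0;0,-0.2,0,0,0,0,0;0,-0.2,0,0,0,0,0;0,-0.2,0,0,0,0,0"

```text
time: 17.15
tool_pos: [0.5725, 0.1935, 0.1611]
tcp_rot: [-0.0, 0.996, 0.086, 0.002]
force: [-0.5, 0.7, -0.8]
gripper_width: 0.136
finger_force: 44.0
```

```bash
python3 - <<'E'
from h import *
o=robot.get_obs();print(o["dq"].round(3))
def blobs(n,lo,hi,a0,a1):
    im=robot.capture(n);h=cv2.cvtColor(im,cv2.COLOR_RGB2HSV);k,_,s,ce=cv2.connectedComponentsWithStats(cv2.inRange(h,lo,hi))
    return im,[(s[i][:5].tolist(),ce[i]) for i in range(1,k) if a0<s[i][4]<a1]
c=robot.get_calibration("wrist")
_,B=blobs("wrist",(0,0,150),(180,40,255),900,1300)
b=[x for x in B if x[0][0]>200][0];print(b)
for n in("scene","top"):
    im,S=blobs(n,(0,0,150),(180,45,255),20,600)
    T=robot.get_calibration(n);f=240/np.tan(np.radians(T["vertical_fov"])/2);q=np.linalg.inv(T["world_from_camera"])@np.array([.566,.239,.14,1]);print(n,"expect",T["cx"]+f*q[0]/q[2],T["cy"]+f*q[1]/q[2])
    for s,ce in S:
        p,g=tri(ray("wrist",*b[1],c),ray(n,*ce))
        if g<.01:print(s,ce.round(1),p.round(4),round(g,4))
    # bystanders
    if n=="top":
        old=cv2.imread('pics/top0.png')[:,:,::-1]
        d=np.abs(im.astype(int)-old).max(2)
        for nm,(x0,x1,y0,y1) in dict(pliers=(165,202,225,302),loupe=(276,302,240,264),jar=(316,354,309,347)).items():print(nm,"changed frac",(d[y0:y1,x0:x1]>40).mean().round(3))
E
```

```text
[-0.001 -0.     0.    -0.     0.001 -0.     0.001]
([213, 270, 37, 39, 1128], array([230.71187943, 288.81205674]))
scene expect 414.0842047022435 332.53430902674154
[393, 302, 5, 11, 32] [395.4 307.2] [0.605  0.2238 0.2215] 0.007
[406, 327, 14, 12, 131] [412.6 332.4] [0.5689 0.2389 0.1441] 0.0012
top expect 199.42885461165605 246.2881755678557
pliers changed frac 0.922
loupe changed frac 0.277
jar changed frac 0.0
```

```bash
python3 -c "
from rig import robot
print(robot.close_job())"
```

```text
the job is handed in; nothing more can be done
None
```

I swung the latch aside, opened the lid to about 1.75 rad and left it open, and handed the job in at about 17 s holding the tray level and still over the middle of the block, its underside about 10 cm above the top and the stone in its pocket; the jar looks unmoved, but I could not confirm the pliers and loupe because the last top view of them had changed (probably the arm and tray in the way).

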